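Turn a brush the right way up in its bench holder

ROBOT

A 6-joint arm with a two-finger parallel gripper is mounted at the origin on the work surface; the furniture and walls round the work are solid. World frame = base frame: x ahead of the robot, y to its left, z up, the work surface at z = 0. Lengths are in m, angles in rad, forces in N, time in s.
With the tool pointing down it reaches from about 0.4 to 0.825 m from the base axis. Payload 7 kg.
Tool frame: the origin (TCP) lies between the finger pads; the fingertips stand ahead of it and the grasp point (between the pads) lies 5 mm behind it (robot.finger_overhang is the z of the fingertips in the tool frame, in m); z points along the fingers, y is the line along which they close (so a half turn about z gives the same grasp; the last joint's range is limited). The gripper opens to 85 mm and grips with 20 to 120 N. Pads are 22 mm wide; open, the fingers measure 114 mm over their backs; the gripper's body (76 mm by 85 mm) begins 54 mm behind the grasp point. The pads swing forward as they close: fully open they stand 13 mm farther back than shut.
Start: joints at [1.499, 0.359, 0.012, 0, -1.224, -0.288], TCP at [0.238, 0.632, 0.245] pointing down, gripper open.
Joint ranges: [-3.07, 3.07], [-1.43, 2.12], [-1.02, 1.25], [-3.03, 1.67], [-3.05, -0], [-3.03, 3.03]. Speed limits (rad/s): [2.39, 2.39, 3.01, 3.14, 3.14, 3.14].

INTERFACE

Orientations are given as a 3x3 rotation matrix whose columns are the frame's x, y, z axes.
In Python, from bench import robot, camera, camera_info gives the robot as it stands. The module is installed in compiled form; this text tells all that it offers.
- The arm moves only by the tool play_rows, never from a script. Its argument "increments" is a list of rows, each an object with "slide": the shift along the tool's x, y, z in cm, a list of three; "turn": the turn about the tool's z in degrees; "fingers": the opening, from -1 (shut) to 1 (fully open). A call has 1 to 10 rows; each row shifts and turns the commanded pose from where the row before left it, along the tool's axes as they then stand; what a row does not reach is not made up. A row lasts 1/10 s, in which the tool goes at most 50 mm and 8.59 degrees, less where a joint would pass 70% of its speed; a pose out of reach is approached as far as the arm can. A call is refused whole if a number of a shift passes 5 or a number of a turn 8.59, either way. A call with a gripper value outside its range is refused whole. The fingers move at their own pace and stop on an object; "newtons" is the grip in N (left out, the last holds). Time passes only in rows, so rows that do not move let the fingers close. It gives the time, the measured TCP pose, the force, the opening and the grip force at its end, in the units of the state.
- robot.sense(): the state, without advancing time (a new reading comes with each control period).
- camera(name): name is "scene" or "top" or "wrist"; returns the picture (420x560x3 uint8, red, green, blue); there is no depth.
- camera_info(name): a dict with "fx", "fy", "cx", "cy" (pixels), "R" (3x3) and "t" (3): a world point X has camera coordinates R X + t. Camera axes: x right, y down, z forward; pixel columns grow to the right and rows downward; lengths in m; the calibration is good to about 2 mm. A picture is of the moment at which its call begins: read the wrist's pose just before it. camera_info takes no time and is no camera call; for the wrist camera it gives the pose at the moment of the call.
- robot.hand_in(): hands the job in; it is judged then, once.
The state is a dict: "time_s": time; "joint_positions": joint angles; "dq": joint speeds; "effort": joint torques, N m; "tool_pos": TCP position; "ee_rot": TCP orientation; "ft_force": force on the tool from outside, world axes, zero at the start; "wrist_torque": the same for the moment, N m; "grip_width": finger opening in m; "grip_force": force on a finger pad.
Only numpy, scipy, OpenCV 4.12 (cv2) and the standard library are available. Lean on these libraries where they do the work, as an engineer would, in place of code of your own. Each camera call takes 0.05 s, during which the arm holds its last target. There are 200 camera calls.

TASK

The red-handled brush was put away bristles-down in the sloping tube holder, which crushes its bristles. Pull it out, turn it end for end and slide it back into a free tube of the holder handle first, fully home, so that its bristles stand out in the open. Leave the wooden-handled brush in its tube and do not push the paste tin or the orange box about.

Things in the scene. Friction and masses are not known exactly. Their poses are not given: they have to be found in the camera images.
- holder_tubes: Blue holder fixed to the bench: 3 rectangular tubes in a row, sloping up 42 degrees from level and roughly towards the robot. Origin: centre of the middle tube's mouth, 69 mm up. z: out of the tubes, y: along the row, x: towards the robot and down, square to the broad faces. Tube centres at y = -45, 0, 45 mm; each inside 37 mm (y) x 22 mm (x) x 75 mm deep (floor at z = -75), walls 1.5 mm.
- red_brush_mid (a point): Middle of the red-handled flat brush (loose, about 80 g, balances here), 210 x 24 x 14 mm. x: along it to the bristle tips, y: width, z: thickness. Within 30 mm of this point the handle is a waist 20 mm wide: grip it there. It starts bristles-down in one outer tube, the wooden one in the other; this point then lies some 31 mm outside the mouth.
- red_brush_ferrule (a point): Middle of the red brush's steel ferrule, 50 mm from the brush's middle towards the bristles; inside the tube at the start. The brush lies loose in its tube, flat faces along the broad faces, and droops about 6 degrees below the tube's slope.
- red_brush: The red brush itself; origin and axes as its middle. From there the red handle runs 35 mm towards the bristles, then a steel ferrule to 65 mm, then stiff dark bristles to their tips at 105 mm, on the floor of the tube at the start. The other way the handle runs to its end at 105 mm, its last 8 mm narrowed to 16 x 10 mm.
- wood_brush_mid (a point): Middle of the other brush, same shape, size and axes, with pale wooden handle and pale bristles. It stands rightly in the other outer tube, handle down and bristles out; the middle tube is empty.
- paste_tin: Round yellow tin with a grey lid, 72 mm across, 49 mm high, beside the holder; origin at the centre of its underside.
- tip_box: Small orange box with a grey lid, 46 x 76 x 27 mm, on the other side of the holder; origin at the centre of its underside.
Mind the look-alikes: they are no part of the job. Of the things that look like the part that bears holder_tubes, the larger one is meant.

How it is judged:
On the way:
1. the red brush is drawn right out of the holder (distance between red_brush_mid and holder_tubes above 0.125 m), for 0.1 s.
At the end, for the whole second after the job is handed in: The red brush rests still in a tube of the holder, handle down to within 15 mm of the tube's floor, in line with the tube within 0.25 rad, bristles out of the mouth. The wooden-handled brush stands in its tube, moved under 20 mm; the tin and the box have moved under 30 mm (z of red_brush_mid in the frame of holder_tubes between 0.02 and 0.045 m and x of red_brush_mid in the frame of holder_tubes between -0.0125 and 0.0125 m and y of red_brush_mid in the frame of holder_tubes between -0.062 and 0.062 m and z of red_brush_ferrule in the frame of holder_tubes above 0.06 m and angle between the x axis of red_brush and the z axis of holder_tubes, either way round below 0.25 rad and linear speed of red_brush below 0.02 m/s and distance of wood_brush_mid from where it was at the start of the episode below 0.02 m and distance of each of paste_tin, tip_box from where it was at the start of the episode below 0.03 m); the robot touches nothing.
It fails at once if the wooden-handled brush is moved more than 20 mm (distance of wood_brush_mid from where it was at the start of the episode above 0.02 m).
It fails at once if the paste tin or the orange box is moved more than 30 mm (distance of any of paste_tin, tip_box from where it was at the start of the episode above 0.03 m).
It also fails if it takes over 45 s, if anything falls off the work surface, if the arm or the gripper's body presses on something with over 40 N, if the wrist force passes 120 N, or if a joint passes its speed limit or range.

## Working session

There is one attempt and no reset: what is moved stays moved. The work goes in short steps, Python scripts to look and compute and a tool call to move; the robot and the scene stay as the last step left them, time stands still between calls to the robot, and variables do not carry over. Pictures are saved under pics/ and viewed, at most 10 in all, crops included, and the job is handed in when it is done.

Besides the shell and the picture viewer there is one more tool, called after ">>>" as name(argument=value, ...) on one line, values as JSON. play_rows: Moves the arm, as the interface text tells. Its arguments: {"type":"object","properties":{"increments":{"type":"array"},"newtons":{"type":"number"}},"required":["increments"]}

```bash
mkdir -p pics; python3 - <<'E'
from bench import robot,camera,camera_info
import cv2,numpy as np
s=robot.sense()
for k in ("time_s","tool_pos","ee_rot","grip_width"): print(k,np.round(s[k],4).tolist())
print(getattr(robot,'finger_overhang',None))
for n in("scene","top"):
    im=camera(n);np.save(f"pics/{n}0.npy",im);cv2.imwrite(f"pics/{n}0.png",im[:,:,::-1])
    c=camera_info(n);print(n,{k:np.round(v,4).tolist() for k,v in c.items()})
E
```

```text
time_s 0.0
tool_pos [0.2375, 0.6313, 0.2443]
ee_rot [[0.9359, -0.3521, -0.0004], [-0.3521, -0.9359, -0.0016], [0.0002, 0.0017, -1.0]]
grip_width 0.0855
0.014
scene {'fx': 388.2396, 'fy': 388.2396, 'cx': 287.1652, 'cy': 208.3563, 'R': [[0.8311, -0.5558, 0.0206], [-0.2047, -0.3401, -0.9178], [0.5171, 0.7586, -0.3964]], 't': [-0.3189, 0.1824, 0.6491]}
top {'fx': 482.9336, 'fy': 482.9336, 'cx': 273.8087, 'cy': 215.2116, 'R': [[-0.0178, -0.9998, -0.0056], [-0.9898, 0.0184, -0.1411], [0.1412, 0.003, -0.99]], 't': [0.0689, 0.4038, 0.8649]}
```

View pics/scene0.png

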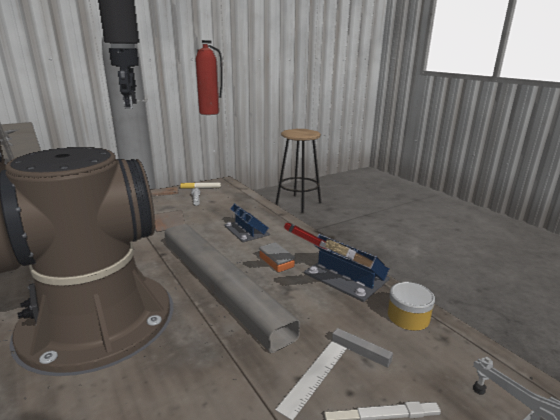

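View pics/top0.png

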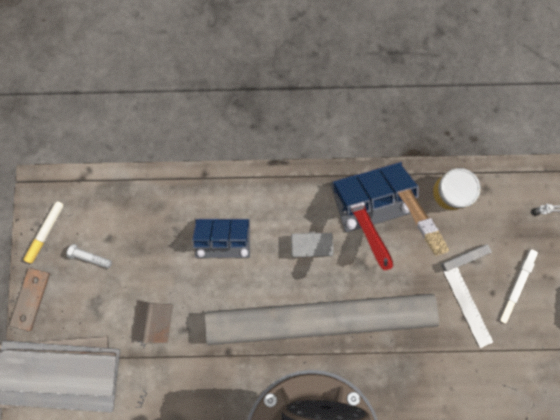

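Two blue holders show in the top picture. One is at (375,195), larger and holding the red and wooden brushes. The other is at (222,235), smaller and empty. The larger one with the brushes fits the description, with the tin at (458,188) and the box at (312,245) beside it. I'll confirm with an enlarged crop.

```bash
python3 - <<'E'
import cv2,numpy as np
a=np.load("pics/top0.npy")[150:280,290:490]
cv2.imwrite("pics/c0.png",cv2.resize(a,None,fx=4,fy=4,interpolation=cv2.INTER_CUBIC)[:,:,::-1])
E
```

```text
(no output)
```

View pics/c0.png

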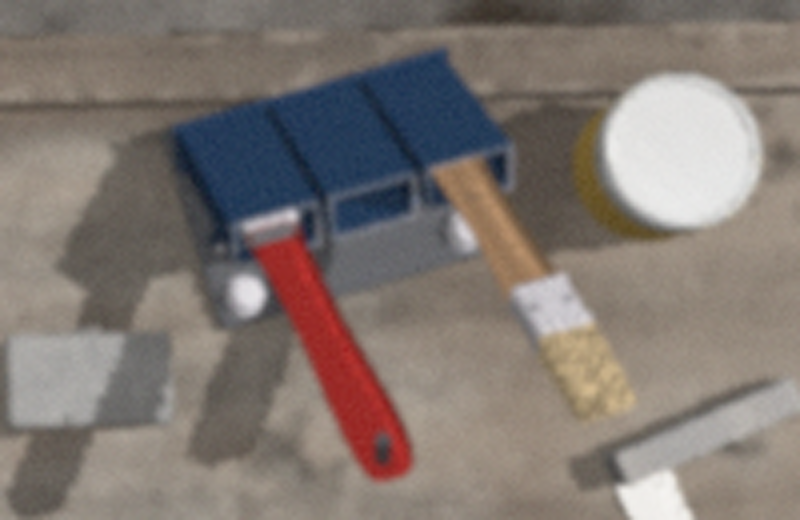

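The crop confirms it. The holder's mouth top edge runs (232,220)–(513,148) in crop pixels. The red brush is in the left tube (y=-45) with its handle end at (388,470). The middle tube is empty and the wooden brush is in the right tube (y=+45). Next I fit the pose.

```bash
cat > h.py <<'E'
import numpy as np
from bench import robot,camera,camera_info
from scipy.optimize import least_squares
C42,S42=np.cos(np.radians(42)),np.sin(np.radians(42))
def proj(c,X):
    p=np.asarray(X)@np.array(c["R"]).T+c["t"]; return np.stack([c["fx"]*p[...,0]/p[...,2]+c["cx"],c["fy"]*p[...,1]/p[...,2]+c["cy"]],-1)
def axes(a):
    d=np.array([np.cos(a),np.sin(a),0]);u=np.array([0,0,1.]);z=C42*d+S42*u;x=S42*d-C42*u
    return np.stack([x,np.cross(z,x),z],1)
def bp(o,R,y,lift,dr,yaw,s,w=0,t=0): # point of brush: s along out of mouth from mouth
    a=np.radians(dr);dirl=np.array([np.sin(a),0,np.cos(a)]);dirl=dirl+np.array([0,yaw,0])
    n=np.array([np.cos(a),0,-np.sin(a)])
    return o+R@(np.array([lift,y,0])+s*dirl+t*n+np.array([0,w,0]))
E
python3 - <<'E'
from h import *
c=camera_info("top")
P=np.array([[-12.5,-65,0],[-12.5,65,0],[-12.5,-65,-76],[-12.5,65,-76],[12.5,65,0]])/1e3
uv=np.array([[232,220],[513,146],[177,128],[445,50],[511,187]])/4+[290,150]
f=lambda q:(proj(c,np.array([q[0],q[1],.069])+P@axes(q[2]).T)-uv).ravel()
r=least_squares(f,[.5,-.1,3.0]);print(r.x,np.round(f(r.x).reshape(-1,2),1).tolist())
o=np.array([*r.x[:2],.069]);R=axes(r.x[2]);np.savez("hold.npz",o=o,R=R);print(R.round(3).tolist())
# red: back-project handle end & mid using plane of holder y=-45ish -> fit yaw,y
end=np.array([388,472])/4+[290,150]; nk=np.array([275,250])/4+[290,150]
g=lambda q:np.r_[proj(c,bp(o,R,q[0],.0,6,q[1],.136))-end,proj(c,bp(o,R,q[0],0,6,q[1],.004,0,-.007))-nk]
r2=least_squares(lambda q:g(q),[-.045,0]);print(r2.x,g(r2.x).round(1))
for s in(.031,.04): print(s,bp(o,R,r2.x[0],0.002,6,r2.x[1],s).round(4))
w=np.array([[605,412],[462,170]])/4+[290,150]
g=lambda q:np.r_[proj(c,bp(o,R,q[0],0,6,q[1],.135,0,0))-w[0],proj(c,bp(o,R,q[0],0,6,q[1],.0,0,-.007))-w[1]]
r3=least_squares(g,[.045,0]);print("wood",r3.x,g(r3.x).round(1))
E
```

```text
[ 0.42075767 -0.13278529  3.39754329] [[-0.5, 0.7], [-0.0, -0.6], [0.5, -0.6], [-0.2, 0.5], [0.4, 0.1]]
[[-0.647, 0.253, -0.719], [-0.169, -0.967, -0.188], [-0.743, 0.0, 0.669]]
[-0.04907444  0.01336194] [-0.3 -1.  -1.4 -5.1]
0.031 [ 0.3829 -0.0924  0.0857]
0.04 [ 0.3759 -0.0944  0.091 ]
wood [0.04101659 0.01095148] [-0.6 -2.  -0.1 -0.3]
```

>>> play_rows(increments=[{"slide": [2, 3.1, 0], "turn": 0, "fingers": 1}, {"slide": [2, 3.1, 0], "turn": 0, "fingers": 1}, {"slide": [2, 3.1, 0], "turn": 0, "fingers": 1}, {"slide": [2, 3.1, 0], "turn": 0, "fingers": 1}, {"slide": [2, 3.1, 0], "turn": 0, "fingers": 1}, {"slide": [2, 3.1, 0], "turn": 0, "fingers": 1}, {"slide": [2, 3.1, 0], "turn": 0, "fingers": 1}, {"slide": [2, 3.1, 0], "turn": 0, "fingers": 1}, {"slide": [2, 3.1, 0], "turn": 0, "fingers": 1}, {"slide": [2, 3.1, 0], "turn": 0, "fingers": 1}])

```text
time_s: 1.1
tool_pos: [0.3156, 0.2695, 0.2451]
ee_rot: [[0.936, -0.352, -0.0], [-0.352, -0.936, -0.0], [-0.0, 0.0, -1.0]]
ft_force: [1.1, 0.1, -0.1]
grip_width: 0.0853
grip_force: 0.0
```

```bash
cat >> h.py <<'E'
def st():
    s=robot.sense();print("t",round(s["time_s"],2),"q",np.round(s["joint_positions"],4).tolist(),"p",np.round(s["tool_pos"],4).tolist(),"yx",np.round(s["ee_rot"],3)[:2,1].tolist(),"F",np.round(s["ft_force"],1).tolist(),"g",round(float(s["grip_width"]),4),np.round(s["grip_force"],1));return s
E
python3 -c "from h import *;st()"
```

```text
t 1.1 q [1.187, -0.0884, -0.5192, -0.0001, -1.1402, 0.0243] p [0.3156, 0.2695, 0.2451] yx [-0.352, -0.936] F [1.1, 0.1, -0.1] g 0.0853 0.0
```

>>> play_rows(increments=[{"slide": [2, 3.1, 0], "turn": 0, "fingers": 1}, {"slide": [2, 3.1, 0], "turn": 0, "fingers": 1}, {"slide": [2, 3.1, 0], "turn": 0, "fingers": 1}, {"slide": [2, 3.1, 0], "turn": 0, "fingers": 1}, {"slide": [2, 3.1, 0], "turn": 0, "fingers": 1}, {"slide": [2, 3.1, 0], "turn": 0, "fingers": 1}, {"slide": [2, 3.1, 0], "turn": 0, "fingers": 1}, {"slide": [2, 3.1, 0], "turn": 0, "fingers": 1}])

```text
time_s: 1.9
tool_pos: [0.3779, -0.0188, 0.2454]
ee_rot: [[0.936, -0.352, 0.0], [-0.352, -0.936, 0.0], [0.0, -0.001, -1.0]]
ft_force: [1.3, 0.1, -0.4]
grip_width: 0.0854
grip_force: 0.0
```

```bash
python3 -c "from h import *;st()"
```

```text
t 1.9 q [0.4817, -0.1635, -0.5802, -0.0002, -1.1534, 0.7297] p [0.3779, -0.0188, 0.2454] yx [-0.352, -0.936] F [1.3, 0.1, -0.4] g 0.0854 0.0
```

>>> play_rows(increments=[{"slide": [0, 0, 0], "turn": -8.5, "fingers": 1}, {"slide": [0, 0, 0], "turn": -8.5, "fingers": 1}, {"slide": [0, 0, 0], "turn": -8.5, "fingers": 1}, {"slide": [0, 0, 0], "turn": -8.5, "fingers": 1}, {"slide": [0, 0, 1], "turn": 0, "fingers": 1}])

```text
time_s: 2.4
tool_pos: [0.3787, -0.0172, 0.2358]
ee_rot: [[0.972, 0.234, 0.002], [0.234, -0.972, 0.001], [0.002, -0.0, -1.0]]
ft_force: [0.6, 0.4, -0.6]
grip_width: 0.0854
grip_force: 0.0
```

```bash
python3 -c "from h import *;st()"
```

```text
t 2.4 q [0.4854, -0.1551, -0.5968, 0.0003, -1.1271, 1.321] p [0.3787, -0.0172, 0.2358] yx [0.234, -0.972] F [0.6, 0.4, -0.6] g 0.0854 0.0
```

```bash
cat >> h.py <<'E'
K=[]
def fitk():
    Q=np.array([[1.499,.359,.012],[1.187,-.0884,-.5192],[.4817,-.1635,-.5802],[.4854,-.1551,-.5968]])
    P=np.array([[.2375,.6313,.2443],[.3156,.2695,.2451],[.3779,-.0188,.2454],[.3787,-.0172,.2358]])
    rho=np.sqrt(P[:,0]**2+P[:,1]**2-.1917**2)
    def f(k):
        ph=Q[:,2]-Q[:,1]
        return np.r_[k[0]+k[1]*np.sin(Q[:,1])+k[2]*np.cos(ph)-k[3]*np.sin(ph)-rho, k[4]+k[1]*np.cos(Q[:,1])+k[2]*np.sin(ph)+k[3]*np.cos(ph)-P[:,2]]
    r=least_squares(lambda k:np.r_[f(k)*1e3,(k-[.04,.4,.4,.02,.1])*.05],[.04,.4,.4,.02,.1]);return r.x,f(r.x)
E
python3 - <<'E'
from h import *
k,e=fitk();print(k.round(3),(e*1e3).round(2))
for z in(.08,.1,.13,.16,.2,.25,.3,.4):
    j2=np.linspace(-1.43,2.12,3000);best=9
    for j3 in np.linspace(-1.02,1.25,400):
        ph=j3-j2;Z=k[4]+k[1]*np.cos(j2)+k[2]*np.sin(ph)+k[3]*np.cos(ph);r=k[0]+k[1]*np.sin(j2)+k[2]*np.cos(ph)-k[3]*np.sin(ph)
        ok=(abs(Z-z)<.003)&(r>0)&(np.pi/2+ph>0)&(np.pi/2+ph<3.05)
        if ok.any(): 
            i=np.where(ok)[0][r[ok].argmin()]; 
            if r[i]<best:best=r[i];b=(j2[i],j3)
    print(z,"rho",round(best,3),"rad",round(np.hypot(best,.1917),3),np.round(b,2))
E
```

```text
[ 0.009  0.601  0.451  0.006 -0.171] [-0.05  0.4   0.02 -0.37  0.01  0.06 -0.08  0.01]
0.08 rho 0.215 rad 0.288 [-0.15 -1.02]
0.1 rho 0.187 rad 0.268 [-0.25 -1.02]
0.13 rho 0.129 rad 0.231 [-0.46 -1.02]
0.16 rho 0.0 rad 0.192 [-0.86 -1.01]
0.2 rho 0.0 rad 0.192 [-0.87 -0.92]
0.25 rho 0.0 rad 0.192 [-0.87 -0.8 ]
0.3 rho 0.0 rad 0.192 [-0.85 -0.7 ]
0.4 rho 0.0 rad 0.192 [-0.8  -0.47]
```

>>> play_rows(increments=[{"slide": [-0.8, 3.7, 0], "turn": -1, "fingers": 1}, {"slide": [-0.75, 3.7, 0], "turn": 0, "fingers": 1}, {"slide": [0, 0, 3], "turn": 0, "fingers": 1}, {"slide": [0, 0, 3], "turn": 0, "fingers": 1}, {"slide": [0, 0, 0], "turn": 0, "fingers": 1}])

```text
time_s: 2.9
tool_pos: [0.3778, -0.0936, 0.1716]
ee_rot: [[0.97, 0.243, -0.007], [0.243, -0.97, -0.001], [-0.007, -0.001, -1.0]]
ft_force: [-0.2, -0.3, -0.4]
grip_width: 0.0855
grip_force: 0.0
```

```bash
python3 - <<'E'
from h import *
import cv2
s=st();h=np.load("hold.npz");R=np.array(s["ee_rot"]);p=np.array(s["tool_pos"])
t=bp(h["o"],h["R"],-.046,.002,6,.0,.033)-[0,0,.005]
print("slide cm",(R.T@(t-p)*100).round(2), "ang err deg",np.degrees(np.cross(R[:2,1],h["R"][:2,1])).round(2))
c=camera_info("wrist");im=camera("wrist")
for sx in(0,.031,.06,.1,.136):
    u=proj(c,bp(h["o"],h["R"],-.046,.002,6,0,sx)); 
    if 0<u[0]<560 and 0<u[1]<420: cv2.circle(im,tuple(int(v) for v in u),3,(0,255,0),-1)
for y in(-.065,.065):
  for x in(-.0125,.0125):
    u=proj(c,h["o"]+h["R"]@[x,y,0]); cv2.circle(im,tuple(int(v) for v in u),3,(255,255,0),-1)
cv2.imwrite("pics/w1.png",im[:,:,::-1])
E
```

```text
t 2.9 q [0.2713, -0.0608, -0.6775, -0.0015, -0.9613, 1.5455] p [0.3778, -0.0936, 0.1716] yx [0.243, -0.97] F [-0.2, -0.3, -0.4] g 0.0855 0.0
slide cm [0.43 0.29 8.97] ang err deg 0.62<stdin>:5: DeprecationWarning: Arrays of 2-dimensional vectors are deprecated. Use arrays of 3-dimensional vectors instead. (deprecated in NumPy 2.0)
```

View pics/w1.png

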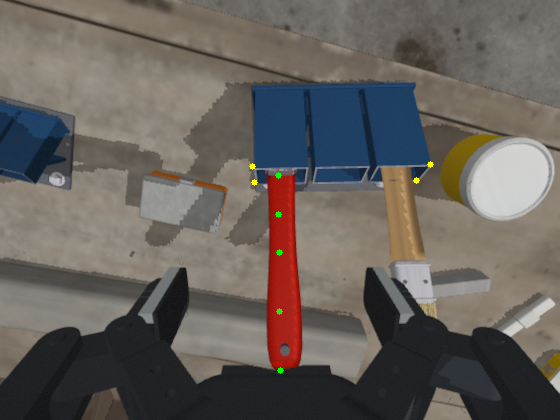

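The wrist picture shows the red handle running from (281,172) to (287,365), and my predicted points lie within about 3 mm of it. The mouth corners match too. Descending to grip.

>>> play_rows(increments=[{"slide": [0.4, 0.5, 3], "turn": 0, "fingers": 1}, {"slide": [0, 0, 3], "turn": 0, "fingers": 1}, {"slide": [0, 0, 3], "turn": 0, "fingers": 1}, {"slide": [0, 0, 0], "turn": 0, "fingers": 1}])

```text
time_s: 3.35
tool_pos: [0.3846, -0.0966, 0.0838]
ee_rot: [[0.969, 0.247, -0.005], [0.247, -0.969, -0.001], [-0.005, -0.0, -1.0]]
ft_force: [-0.4, -0.0, 0.3]
grip_width: 0.0853
grip_force: 0.0
```

>>> play_rows(increments=[{"slide": [0, 0, 0], "turn": 0, "fingers": -1}, {"slide": [0, 0, 0], "turn": 0, "fingers": -1}, {"slide": [0, 0, 0], "turn": 0, "fingers": -1}, {"slide": [0, 0, 0], "turn": 0, "fingers": -1}, {"slide": [0, 0, 0], "turn": 0, "fingers": -1}, {"slide": [0, 0, 0], "turn": 0, "fingers": -1}, {"slide": [0, 0, 0], "turn": 0, "fingers": -1}, {"slide": [0, 0, 0], "turn": 0, "fingers": -1}], newtons=40)

```text
time_s: 4.15
tool_pos: [0.3866, -0.0965, 0.0862]
ee_rot: [[0.969, 0.249, 0.001], [0.249, -0.969, 0.0], [0.001, 0.0, -1.0]]
ft_force: [-2.1, 3.3, 8.2]
grip_width: 0.0192
grip_force: 42.0
```

```bash
python3 - <<'E'
from h import *
s=st();h=np.load("hold.npz");R=np.array(s["ee_rot"]);p=np.array(s["tool_pos"])
print((h["R"].T@(p+[0,0,.005]-h["o"])*1e3).round(1))
print("pull dir in tool",(R.T@h["R"][:,2]).round(3))
E
```

```text
t 4.15 q [0.2578, 0.0802, -0.7855, 0.0002, -0.7037, 1.5643] p [0.3866, -0.0965, 0.0862] yx [0.249, -0.969] F [-2.1, 3.3, 8.2] g 0.0192 42.0
[ -0.5 -43.8  32.6]
pull dir in tool [-0.742  0.003 -0.67 ]
```

>>> play_rows(increments=[{"slide": [-0.75, 0, -0.7], "turn": 0, "fingers": -1}, {"slide": [-1.5, 0, -1.35], "turn": 0, "fingers": -1}, {"slide": [-1.5, 0, -1.35], "turn": 0, "fingers": -1}, {"slide": [-1.5, 0, -1.35], "turn": 0, "fingers": -1}, {"slide": [-1.5, 0, -1.35], "turn": 0, "fingers": -1}, {"slide": [-1.5, 0, -1.35], "turn": 0, "fingers": -1}, {"slide": [-1.5, 0, -1.35], "turn": 0, "fingers": -1}, {"slide": [0, 0, -2], "turn": 0, "fingers": -1}, {"slide": [0, 0, 0], "turn": 0, "fingers": -1}])

```text
time_s: 5.05
tool_pos: [0.292, -0.1211, 0.1957]
ee_rot: [[0.969, 0.248, 0.005], [0.248, -0.969, 0.001], [0.005, 0.001, -1.0]]
ft_force: [-0.4, -0.5, -1.2]
grip_width: 0.0192
grip_force: 40.8
```

```bash
python3 - <<'E'
from h import *
import cv2
s=st();h=np.load("hold.npz")
print((h["R"].T@(np.array(s["tool_pos"])+[0,0,.005]-h["o"])*1e3).round(1))
im=np.vstack([cv2.resize(camera(n)[a:b,150:500],(700,300)) for n,a,b in(("scene",170,320),("top",130,280))])
cv2.imwrite("pics/p1.png",im[:,:,::-1])
E
```

```text
t 5.05 q [0.2599, -0.2625, -0.7692, 0.0007, -1.0593, 1.5617] p [0.292, -0.1211, 0.1957] yx [0.248, -0.969] F [-0.4, -0.5, -1.2] g 0.0192 40.8
[-16.5 -43.9 178.5]
```

View pics/p1.png

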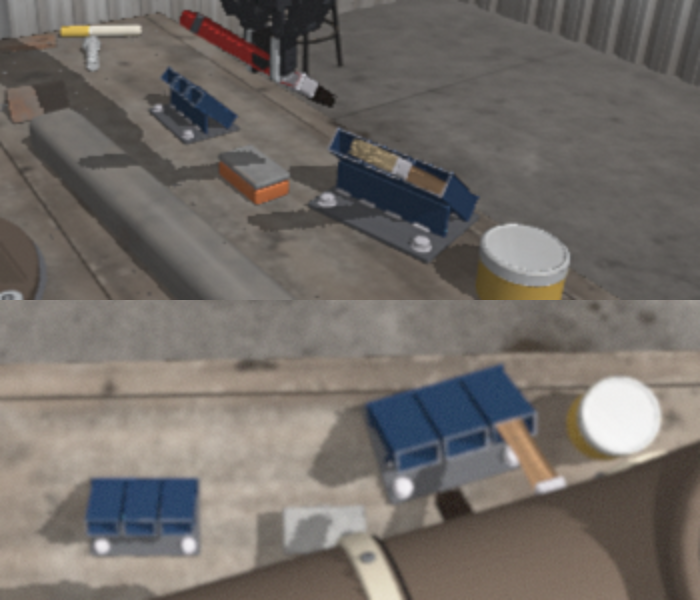

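```bash
python3 - <<'E'
from h import *
import cv2
cs,ct=camera_info("scene"),camera_info("top")
M=lambda c:np.diag([c["fx"],c["fy"],1])@np.c_[np.array(c["R"]),c["t"]]+np.r_[[[c["cx"]],[c["cy"]],[0]]]*np.r_[np.array(c["R"])[2],np.array(c["t"])[2]][None]*np.array([[1],[1],[0]])
for a,b in(((297,319),(437,295)),((270,331),(438,328))):
    X=cv2.triangulatePoints(M(cs),M(ct),np.float64(a).reshape(2,1),np.float64(b).reshape(2,1));X=(X[:3]/X[3]).ravel();print(X.round(3),proj(cs,X).round(1),proj(ct,X).round(1))
def bk(c,u,z):
    f=lambda q:proj(c,np.array([q[0],q[1],z]))-u
    return least_squares(f,[.3,0]).x.round(3)
for u,z in(((208,313),.04),((437,296),.04),((320,304),.04),((292,245),.027),((248,258),0),((271,262),0),((271,215),0)): print(u,z,bk(ct,u,z))
a=np.load("pics/scene0.npy")[200:360,150:410]
cv2.imwrite("pics/c2.png",cv2.resize(a,None,fx=3,fy=3,interpolation=cv2.INTER_CUBIC)[:,:,::-1])
E
```

```text
[ 0.253 -0.225  0.042] [298.6 318.8] [436.6 295.8]
[ 0.199 -0.225  0.043] [268.  331.2] [438.5 327. ]
(208, 313) 0.04 [0.23  0.182]
(437, 296) 0.04 [ 0.253 -0.227]
(320, 304) 0.04 [ 0.242 -0.018]
(292, 245) 0.027 [0.349 0.029]
(248, 258) 0 [0.328 0.112]
(271, 262) 0 [0.32  0.069]
(271, 215) 0 [0.41  0.067]
```

View pics/c2.png

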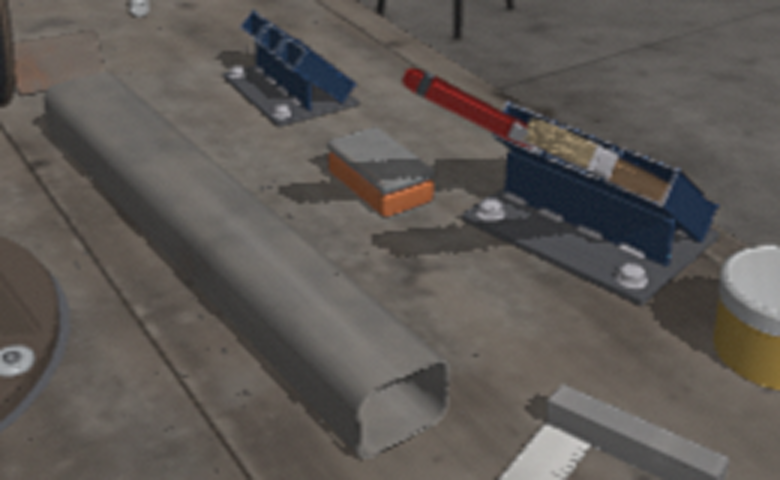

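>>> play_rows(increments=[{"slide": [0.8, -4.2, -1], "turn": 0, "fingers": -1}, {"slide": [0.8, -4.2, 0], "turn": 0, "fingers": -1}, {"slide": [0.9, -4.2, 0], "turn": 0, "fingers": -1}, {"slide": [0.9, -4.2, 0], "turn": 0, "fingers": -1}, {"slide": [0, 0, 0], "turn": 8.5, "fingers": -1}, {"slide": [0, 0, 0], "turn": 8.5, "fingers": -1}, {"slide": [0, 0, 0], "turn": 8.5, "fingers": -1}, {"slide": [0, 0, 0], "turn": 8.5, "fingers": -1}, {"slide": [0, 0, 0], "turn": 8.5, "fingers": -1}, {"slide": [0, 0, 0], "turn": 8.5, "fingers": -1}])

```text
time_s: 6.15
tool_pos: [0.2824, 0.0476, 0.2022]
ee_rot: [[0.799, -0.601, -0.002], [-0.601, -0.799, -0.002], [-0.0, 0.002, -1.0]]
ft_force: [-0.3, -0.6, -1.7]
grip_width: 0.0187
grip_force: 40.8
```

>>> play_rows(increments=[{"slide": [0, 0, 0], "turn": 8.5, "fingers": -1}, {"slide": [0, 0, 0], "turn": 8.5, "fingers": -1}, {"slide": [0, 0, 0], "turn": 8.5, "fingers": -1}, {"slide": [0, 0, 0], "turn": 8.5, "fingers": -1}, {"slide": [0, 0, 0], "turn": 8.5, "fingers": -1}, {"slide": [0, 0, 0], "turn": 8.5, "fingers": -1}, {"slide": [0, 0, 0], "turn": 8.5, "fingers": -1}, {"slide": [0, 0, 0], "turn": 8.5, "fingers": -1}, {"slide": [0, 0, 0], "turn": 8.5, "fingers": -1}, {"slide": [0, 0, 0], "turn": 8.5, "fingers": -1}])

```text
time_s: 7.15
tool_pos: [0.2824, 0.0475, 0.2021]
ee_rot: [[-0.53, -0.848, -0.002], [-0.848, 0.53, -0.002], [0.002, 0.001, -1.0]]
ft_force: [0.6, -0.1, -0.4]
grip_width: 0.0192
grip_force: 40.8
```

>>> play_rows(increments=[{"slide": [0, 0, 0], "turn": 8.5, "fingers": -1}, {"slide": [0, 0, 0], "turn": 1.5, "fingers": -1}, {"slide": [0, 0, 0], "turn": 0, "fingers": -1}], newtons=20)

```text
time_s: 7.45
tool_pos: [0.2827, 0.0477, 0.2025]
ee_rot: [[-0.662, -0.749, -0.001], [-0.749, 0.662, -0.001], [0.001, 0.0, -1.0]]
ft_force: [0.5, 0.7, -0.7]
grip_width: 0.0192
grip_force: 40.8
```

```bash
python3 - <<'E'
from h import *
s=st();h=np.load("hold.npz");R=np.array(s["ee_rot"]);p=np.array(s["tool_pos"])
y=h["R"][:,1];print("ang",np.degrees(np.arcsin(np.cross(R[:,1],y)[2])).round(2), "slide",(R.T@(np.array([.283,.05,.1])-p)*100).round(2))
E
```

```text
t 7.45 q [0.8998, -0.3442, -0.798, -0.0002, -1.1184, -1.6233] p [0.2827, 0.0477, 0.2025] yx [-0.749, 0.662] F [0.5, 0.7, -0.7] g 0.0192 40.8
ang 33.87 slide [-0.2   0.13 10.25]
```

>>> play_rows(increments=[{"slide": [0, 0, 2], "turn": 8.5, "fingers": -1}, {"slide": [0, 0, 2], "turn": 8.5, "fingers": -1}, {"slide": [0, 0, 2], "turn": 8.5, "fingers": -1}, {"slide": [0, 0, 1], "turn": 8.4, "fingers": -1}, {"slide": [0, 0, 1], "turn": 0, "fingers": -1}, {"slide": [0, 0, 1], "turn": 0, "fingers": -1}, {"slide": [0, 0, 1], "turn": 0, "fingers": -1}, {"slide": [0, 0, 1], "turn": 0, "fingers": -1}], newtons=20)

```text
time_s: 8.25
tool_pos: [0.2847, 0.0494, 0.0936]
ee_rot: [[-0.967, -0.255, 0.003], [-0.255, 0.967, 0.002], [-0.003, 0.001, -1.0]]
ft_force: [2.9, 0.5, 4.7]
grip_width: 0.0189
grip_force: 41.1
```

```bash
python3 - <<'E'
from h import *
import cv2
s=st()
im=cv2.resize(camera("scene")[120:330,130:410],None,fx=2.5,fy=2.5)
cv2.imwrite("pics/p2.png",im[:,:,::-1])
E
```

```text
t 8.25 q [0.8998, -0.1702, -0.9904, 0.0017, -0.7474, -2.2138] p [0.2847, 0.0494, 0.0936] yx [-0.255, 0.967] F [2.9, 0.5, 4.7] g 0.0189 41.1
```

View pics/p2.png

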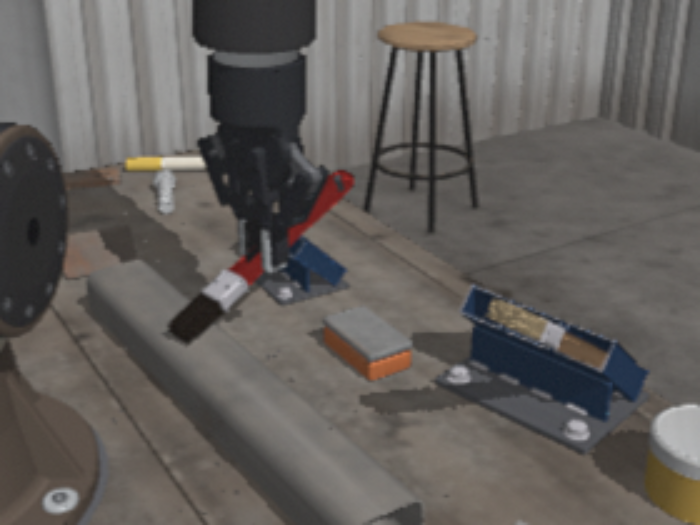

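The brush is gripped with bristles down towards the robot, their tips on the beam top at about (185,335). I'll keep pressing down to pivot it.

>>> play_rows(increments=[{"slide": [-0.5, 0, 0.8], "turn": 0, "fingers": -1}, {"slide": [-0.5, 0, 0.8], "turn": 0, "fingers": -1}, {"slide": [-0.5, 0, 0.8], "turn": 0, "fingers": -1}, {"slide": [-0.5, 0, 0.8], "turn": 0, "fingers": -1}, {"slide": [-0.5, 0, 0.8], "turn": 0, "fingers": -1}, {"slide": [0, 0, 0.8], "turn": 0, "fingers": -1}], newtons=20)

```text
time_s: 8.9
tool_pos: [0.3079, 0.0545, 0.045]
ee_rot: [[-0.967, -0.254, 0.0], [-0.254, 0.967, -0.001], [0.0, -0.001, -1.0]]
ft_force: [3.5, -0.6, 4.8]
grip_width: 0.0191
grip_force: 41.9
```

```bash
python3 - <<'E'
from h import *
import cv2
s=st()
im=cv2.resize(camera("scene")[150:300,160:360],None,fx=3,fy=3)
cv2.imwrite("pics/p3.png",im[:,:,::-1])
E
```

```text
t 8.9 q [0.8362, 0.01, -1.0146, 0.0008, -0.5466, -2.1511] p [0.3079, 0.0545, 0.045] yx [-0.254, 0.967] F [3.5, -0.6, 4.8] g 0.0191 41.9
```

View pics/p3.png

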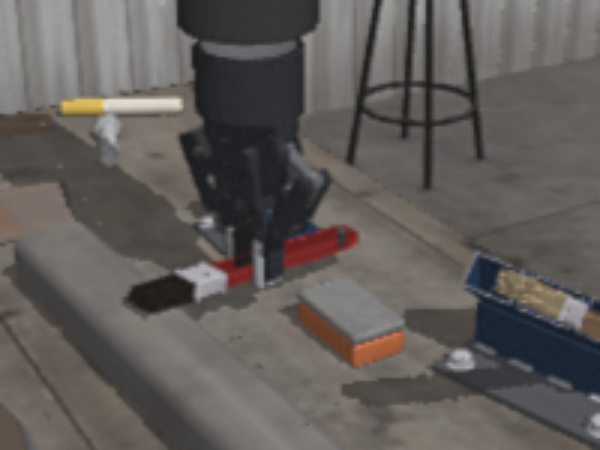

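The brush is now about level: bristles on the beam at (150,295), handle end at (345,237). I'll lower a little more to bring the handle end down.

>>> play_rows(increments=[{"slide": [-0.7, 0, 0.4], "turn": 0, "fingers": -1}, {"slide": [-0.5, 0, 0.6], "turn": 0, "fingers": -1}, {"slide": [-0.3, 0, 0.5], "turn": 0, "fingers": -1}, {"slide": [0, 0, 0], "turn": 0, "fingers": -1}])

```text
time_s: 9.35
tool_pos: [0.3227, 0.0583, 0.0304]
ee_rot: [[-0.968, -0.252, 0.0], [-0.252, 0.968, -0.001], [-0.0, -0.001, -1.0]]
ft_force: [0.8, -3.5, 13.0]
grip_width: 0.0185
grip_force: 46.3
```

>>> play_rows(increments=[{"slide": [0, 0, -3], "turn": 0, "fingers": -1}, {"slide": [0, 0, -4], "turn": 0, "fingers": -1}, {"slide": [0, 0, -4], "turn": 0, "fingers": -1}, {"slide": [0, 0, 0], "turn": 0, "fingers": -1}])

```text
time_s: 9.75
tool_pos: [0.3244, 0.0601, 0.1445]
ee_rot: [[-0.968, -0.252, 0.007], [-0.252, 0.968, 0.006], [-0.009, 0.004, -1.0]]
ft_force: [0.7, 0.5, -1.8]
grip_width: 0.0191
grip_force: 44.5
```

```bash
python3 - <<'E'
from h import *
import cv2
s=st()
im=cv2.resize(camera("scene")[80:250,160:360],None,fx=3,fy=3)
cv2.imwrite("pics/p4.png",im[:,:,::-1])
# predicted pitch check: project handle end & bristle tip for pitches
c=camera_info("scene");m=np.array(s["tool_pos"])+[0,0,.005];u=np.array([.967,.254,0])
for a in(0,-8,-12,-16,-20):
    v=np.cos(np.radians(a))*u+np.sin(np.radians(a))*np.array([0,0,1])
    print(a,((proj(c,m+.105*v)-[160,80])*3).round(),((proj(c,m-.105*v)-[160,80])*3).round())
E
```

```text
t 9.75 q [0.805, -0.1637, -0.8362, 0.0013, -0.889, -2.1221] p [0.3244, 0.0601, 0.1445] yx [-0.252, 0.968] F [0.7, 0.5, -1.8] g 0.0191 44.5
0 [368. 290.] [144. 366.]
-8 [367. 309.] [144. 344.]
-12 [366. 318.] [145. 333.]
-16 [364. 327.] [146. 321.]
-20 [362. 337.] [148. 310.]
```

View pics/p4.png

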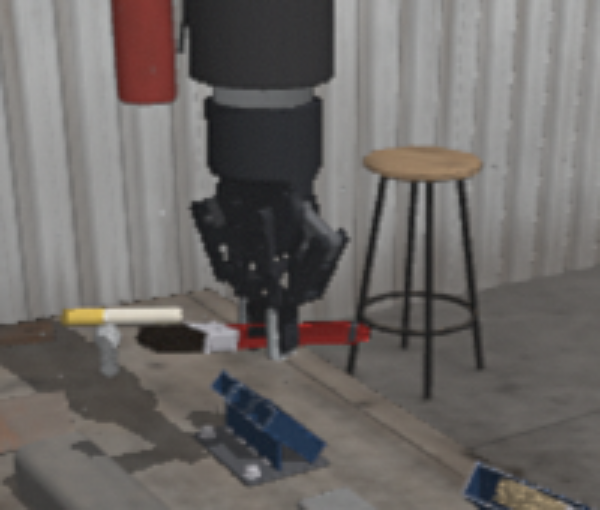

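```bash
cat >> h.py <<'E'
def brush(lo=40,verbose=True):
    """pitch (deg), height of axis rel. grasp point (mm), handle end distance from grasp (mm); scene camera"""
    s=robot.sense();R=np.array(s["ee_rot"]);g=np.array(s["tool_pos"])-R[:,2]*.005
    u=-R[:,0];u=u/np.linalg.norm(u);n=np.cross([0,0,1],u) # left of handle dir
    c=camera_info("scene");im=camera("scene").astype(int);cr=np.array(c["R"]);cc=-cr.T@np.array(c["t"])
    q=proj(c,g);m=(im[...,0]>70)&(im[...,0]>2.2*im[...,1])&(im[...,0]>2.2*im[...,2])
    v,w=np.nonzero(m);k=(abs(w-q[0])<70)&(abs(v-q[1])<60);v,w=v[k],w[k]
    side=np.sign((cc-g)@n)
    def pl(px,py,off):
        d=np.c_[(px-c["cx"])/c["fx"],(py-c["cy"])/c["fy"],np.ones(len(px))]@cr
        t=((g+side*off*n-cc)@n)/(d@n);X=cc+d*t[:,None]-g;return X@u*1e3,X[:,2]*1e3
    cols=np.unique(w);bot=np.array([v[w==i].max()+.5 for i in cols]);top=np.array([v[w==i].min()-.5 for i in cols])
    a,hb=pl(cols.astype(float),bot,.011);b,ht=pl(cols.astype(float),top,-.011)
    k=(a>lo)&(a<92);f=np.polyfit(a[k],hb[k],1);k2=(b>lo)&(b<92);f2=np.polyfit(b[k2],ht[k2],1)
    th=np.degrees(np.arctan([f[0],f2[0]]));
    print("pitch bot/top",th.round(1),"axis h at 70:",(np.polyval(f,70)+7/np.cos(np.radians(th[0]))).round(1),(np.polyval(f2,70)-7/np.cos(np.radians(th[1]))).round(1),"end a",pl(np.array([cols.max()+.5]),np.array([bot[-1]]),0)[0].round(1),len(v))
E
python3 -c "
from h import *
brush()"
```

```text
pitch bot/top [-14.5 -12.2] axis h at 70: -20.6 -25.7 end a [105.5] 173
```

```bash
cat > plan.py <<'E'
from h import *
import sys
def plan(W,dh=-.001,da=.002,Y=-.0445):
    s=st();h=np.load("hold.npz");R=np.array(s["ee_rot"]);p=np.array(s["tool_pos"]);o,H=h["o"],h["R"]
    u=-R[:,0]
    for D,m,Tx in W:
        mm=np.radians(m);mid=np.array([Tx/1e3+.105*np.sin(mm),Y,-D/1e3+.105*np.cos(mm)])
        t=o+H@mid-da*u-np.array([0,0,dh]);print(D,m,"tcp",t.round(4),"slide",(R.T@(t-p)*100).round(2));p=t
E
python3 - <<'E'
from plan import *
plan([(-25,28.5,-2),(0,28.5,-2),(8,28.5,-3),(15,24,-6),(22,18,-7),(30,12,-7.5),(45,7,-7),(60,4,-6),(72,2,-5)])
E
```

```text
t 9.85 q [0.805, -0.1585, -0.8422, -0.0005, -0.884, -2.1225] p [0.3222, 0.0585, 0.1406] yx [-0.25, 0.968] F [0.7, 0.6, -1.3] g 0.0186 44.5
-25 28.5 tcp [ 0.2921 -0.1204  0.1127] slide [  7.4  -16.58   2.74]
0 28.5 tcp [ 0.3101 -0.1157  0.096 ] slide [-1.85  0.    1.68]
8 28.5 tcp [ 0.3165 -0.1141  0.0914] slide [-0.66  0.    0.46]
15 24 tcp [ 0.3256 -0.1117  0.0969] slide [-0.95  0.   -0.55]
22 18 tcp [ 0.3351 -0.1092  0.1032] slide [-0.98  0.   -0.63]
30 12 tcp [ 0.346  -0.1063  0.108 ] slide [-1.13  0.   -0.48]
45 7 tcp [ 0.3612 -0.1024  0.1053] slide [-1.57  0.    0.27]
60 4 tcp [ 0.3745 -0.0989  0.099 ] slide [-1.37  0.    0.64]
72 2 tcp [ 0.3847 -0.0962  0.093 ] slide [-1.05  0.    0.59]
```

>>> play_rows(increments=[{"slide": [1.9, -3.3, 0], "turn": 0, "fingers": -1}, {"slide": [1.9, -3.3, 0], "turn": 0, "fingers": -1}, {"slide": [1.8, -3.3, 0], "turn": 0, "fingers": -1}, {"slide": [1.8, -3.3, 0], "turn": 0, "fingers": -1}, {"slide": [0, -3.4, 0], "turn": 0, "fingers": -1}, {"slide": [0, 0, 1.4], "turn": 0, "fingers": -1}, {"slide": [0, 0, 1.3], "turn": 0, "fingers": -1}, {"slide": [0, 0, 0], "turn": 0, "fingers": -1}])

```text
time_s: 10.65
tool_pos: [0.2893, -0.1221, 0.1107]
ee_rot: [[-0.969, -0.248, -0.006], [-0.248, 0.969, -0.001], [0.006, 0.001, -1.0]]
ft_force: [0.0, -0.4, -1.1]
grip_width: 0.0191
grip_force: 44.4
```

```bash
python3 - <<'E'
from plan import *
import cv2
brush()
plan([(-25,28.5,-2)])
h=np.load("hold.npz");H=h["R"];o=h["o"]
s=robot.sense();g=np.array(s["tool_pos"])
mid=g+[0,0,-.001]-.002*np.array(s["ee_rot"])[:,0]
def ov(n,cr,k):
    im=camera(n);c=camera_info(n);im=im[cr[0]:cr[1],cr[2]:cr[3]];im=cv2.resize(im,None,fx=k,fy=k,interpolation=cv2.INTER_CUBIC)
    def dot(X,col):
        q=(proj(c,X)-[cr[2],cr[0]]+.5)*k;cv2.circle(im,(int(q[0]),int(q[1])),3,col,-1)
    for y in(-.0635,-.0265):
        for x in(-.011,.011): dot(o+H@[x,y,0],(255,255,0))
    u=np.array([.967,.253,0])*np.cos(.236)-np.array([0,0,np.sin(.236)])
    for a in(0,.05,.1): dot(mid+a*u,(0,255,0))
    return im
a=ov("scene",(180,300,240,400),3);b=ov("wrist",(60,260,180,420),2)
W=480
cv2.imwrite("pics/p5.png",np.vstack([a[:360-150],b[:, :W]])[:600,:,::-1] if a.shape[1]==b.shape[1] else a[:,:,::-1])
E
```

```text
pitch bot/top [-13.6 -14.2] axis h at 70: -21.5 -27.2 end a [107.7] 261
t 10.7 q [0.258, -0.134, -0.9078, -0.0004, -0.8018, -1.5764] p [0.2901, -0.1217, 0.1117] yx [-0.249, 0.968] F [0.1, -0.4, -0.6] g 0.0192 44.4
-25 28.5 tcp [ 0.2921 -0.1204  0.1127] slide [-0.22  0.07 -0.11]
```

View pics/p5.png

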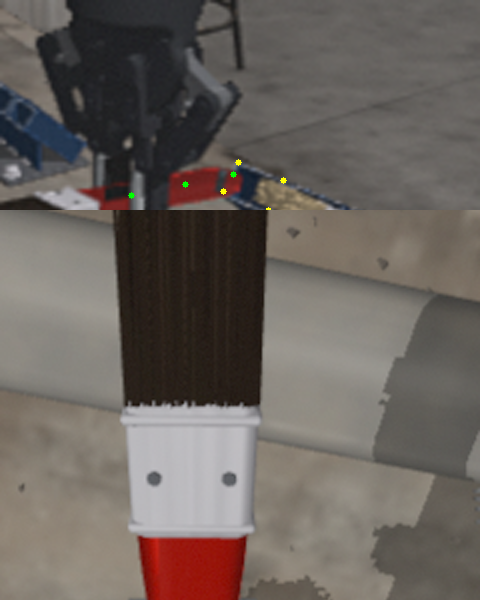

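The overlay shows the handle end at about (240,182), about level with the mouth's left corners (yellow dots at (238,162) and (223,191)). I'll check the holder fit against the scene camera numerically and replan.

```bash
python3 - <<'E'
from plan import *
h=np.load("hold.npz");c=camera_info("scene")
for P,uv in(((-12.5,-65,0),(508,103)),((-12.5,65,0),(677,170)),((12.5,-65,0),(507,150)),((12.5,65,0),(668,255)),((-12.5,65,-76),(715,205))):
    print(proj(c,h["o"]+h["R"]@(np.array(P)/1e3)).round(1),np.round(np.array(uv)/3+[150,200],1))
plan([(0,28,-2),(8,28,-3),(15,24,-6),(22,18,-7),(30,12,-7.5),(45,7,-7),(60,4,-6),(72,2,-5)],dh=-.0025,da=.003)
E
```

```text
[318.6 232.8] [319.3 234.3]
[375.9 255.5] [375.7 256.7]
[313.  243.9] [319. 250.]
[370.1 267.9] [372.7 285. ]
[387.6 267.5] [388.3 268.3]
t 10.8 q [0.2595, -0.1363, -0.906, 0.0001, -0.8025, -1.5766] p [0.2915, -0.1211, 0.1129] yx [-0.251, 0.968] F [-0.7, -0.6, -0.2] g 0.0189 44.4
0 28 tcp [ 0.3093 -0.1159  0.0984] slide [-1.86  0.05  1.45]
8 28 tcp [ 0.3157 -0.1143  0.0938] slide [-0.66  0.    0.46]
15 24 tcp [ 0.3246 -0.1119  0.0984] slide [-0.92  0.   -0.46]
22 18 tcp [ 0.3341 -0.1094  0.1047] slide [-0.98  0.   -0.63]
30 12 tcp [ 0.345  -0.1066  0.1095] slide [-1.13  0.   -0.48]
45 7 tcp [ 0.3603 -0.1026  0.1068] slide [-1.57  0.    0.27]
60 4 tcp [ 0.3736 -0.0991  0.1005] slide [-1.38  0.    0.63]
72 2 tcp [ 0.3838 -0.0965  0.0945] slide [-1.06  0.    0.59]
```

>>> play_rows(increments=[{"slide": [-0.9, 0, 0.8], "turn": 0, "fingers": -1}, {"slide": [-1.0, 0.05, 0.8], "turn": 0, "fingers": -1}, {"slide": [-0.35, 0, 0.2], "turn": 0, "fingers": -1}, {"slide": [-0.35, 0, 0.25], "turn": 0, "fingers": -1}, {"slide": [0, 0, 0], "turn": 0, "fingers": -1}])

```text
time_s: 11.3
tool_pos: [0.317, -0.1139, 0.0927]
ee_rot: [[-0.968, -0.251, -0.0], [-0.251, 0.968, -0.0], [0.0, -0.0, -1.0]]
ft_force: [0.9, 0.1, -1.1]
grip_width: 0.0187
grip_force: 44.5
```

```bash
python3 - <<'E'
from plan import *
brush(30)
plan([(8,28,-3),(15,24,-6),(22,18,-7)],dh=-.0015,da=.003)
E
```

```text
pitch bot/top [-16.  -12.8] axis h at 70: -21.7 -27.1 end a [101.6] 218
t 11.35 q [0.2606, -0.0501, -0.8978, -0.0, -0.7231, -1.578] p [0.3167, -0.1141, 0.0927] yx [-0.251, 0.968] F [0.4, 0.4, -1.9] g 0.0191 44.5
8 28 tcp [ 0.3157 -0.1143  0.0928] slide [ 0.1  0.  -0. ]
15 24 tcp [ 0.3246 -0.1119  0.0974] slide [-0.92  0.   -0.46]
22 18 tcp [ 0.3341 -0.1094  0.1037] slide [-0.98  0.   -0.63]
```

>>> play_rows(increments=[{"slide": [-0.45, 0, -0.1], "turn": 0, "fingers": -1}, {"slide": [-0.4, 0, -0.35], "turn": 0, "fingers": -1}, {"slide": [0, 0, 0], "turn": 0, "fingers": -1}])

```text
time_s: 11.65
tool_pos: [0.3242, -0.1122, 0.0971]
ee_rot: [[-0.968, -0.25, -0.002], [-0.25, 0.968, -0.0], [0.002, 0.0, -1.0]]
ft_force: [-2.4, -0.5, -3.8]
grip_width: 0.0192
grip_force: 44.1
```

```bash
python3 - <<'E'
from plan import *
brush(20)
plan([(15,24,-6),(22,18,-7)],dh=-.0015,da=.003)
E
```

```text
pitch bot/top [-18.6 -15.5] axis h at 70: -24.5 -28.5 end a [86.8] 182
t 11.7 q [0.2598, -0.0437, -0.8783, -0.0004, -0.7377, -1.5779] p [0.3241, -0.1122, 0.0969] yx [-0.25, 0.968] F [-3.0, -0.4, -4.0] g 0.0187 44.1
15 24 tcp [ 0.3246 -0.1119  0.0974] slide [-0.06  0.01 -0.04]
22 18 tcp [ 0.3341 -0.1094  0.1037] slide [-0.98  0.   -0.63]
```

The handle tip is inside and the brush is pivoting as predicted, with light forces. Continuing.

>>> play_rows(increments=[{"slide": [-0.5, 0, -0.35], "turn": 0, "fingers": -1}, {"slide": [-0.5, 0, -0.3], "turn": 0, "fingers": -1}, {"slide": [-0.55, 0, -0.25], "turn": 0, "fingers": -1}, {"slide": [-0.55, 0, -0.25], "turn": 0, "fingers": -1}, {"slide": [0, 0, 0], "turn": 0, "fingers": -1}])

```text
time_s: 12.2
tool_pos: [0.3446, -0.107, 0.1084]
ee_rot: [[-0.968, -0.25, -0.002], [-0.25, 0.968, -0.0], [0.002, 0.0, -1.0]]
ft_force: [-2.5, -1.9, -3.1]
grip_width: 0.0193
grip_force: 43.3
```

```bash
python3 - <<'E'
from plan import *
brush(10)
plan([(30,12,-7.5),(45,7,-7),(60,4,-6),(72,2,-5)],dh=-.0015,da=.003)
E
```

```text
pitch bot/top [-20.2 -25.8] axis h at 70: -38.5 -48.3 end a [71.1] 98
t 12.25 q [0.2592, -0.0281, -0.828, -0.0002, -0.7723, -1.5775] p [0.3445, -0.107, 0.1083] yx [-0.25, 0.968] F [-3.5, -1.9, -3.2] g 0.0191 43.3
30 12 tcp [ 0.345  -0.1066  0.1085] slide [-0.06  0.03 -0.02]
45 7 tcp [ 0.3603 -0.1026  0.1058] slide [-1.57  0.01  0.27]
60 4 tcp [ 0.3736 -0.0991  0.0995] slide [-1.38  0.    0.63]
72 2 tcp [ 0.3838 -0.0965  0.0935] slide [-1.06  0.    0.59]
```

>>> play_rows(increments=[{"slide": [-0.8, 0, 0.1], "turn": 0, "fingers": -1}, {"slide": [-0.8, 0, 0.15], "turn": 0, "fingers": -1}, {"slide": [0, 0, 0], "turn": 0, "fingers": -1}])

```text
time_s: 12.55
tool_pos: [0.361, -0.1028, 0.1058]
ee_rot: [[-0.968, -0.25, -0.0], [-0.25, 0.968, -0.0], [0.0, -0.0, -1.0]]
ft_force: [-1.2, -0.9, -6.0]
grip_width: 0.0191
grip_force: 42.6
```

>>> play_rows(increments=[{"slide": [-0.7, 0, 0.3], "turn": 0, "fingers": -1}, {"slide": [-0.7, 0, 0.35], "turn": 0, "fingers": -1}, {"slide": [0, 0, 0], "turn": 0, "fingers": -1}])

```text
time_s: 12.85
tool_pos: [0.3744, -0.0992, 0.0992]
ee_rot: [[-0.968, -0.25, -0.0], [-0.25, 0.968, -0.0], [0.0, 0.0, -1.0]]
ft_force: [-1.8, -0.8, -4.7]
grip_width: 0.0189
grip_force: 42.4
```

```bash
python3 - <<'E'
from plan import *
brush(0)
plan([(60,4,-6),(72,2,-5)],dh=-.0015,da=.003)
E
```

```text
pitch bot/top [ 27.2 -42.1] axis h at 70: 4.6 -71.8 end a [40.6] 39
t 12.9 q [0.2589, 0.0376, -0.7896, -0.0001, -0.7434, -1.5768] p [0.3744, -0.0992, 0.0994] yx [-0.25, 0.968] F [-1.1, -0.5, -4.7] g 0.0188 42.4
60 4 tcp [ 0.3736 -0.0991  0.0995] slide [ 0.08  0.03 -0.  ]
72 2 tcp [ 0.3838 -0.0965  0.0935] slide [-1.06  0.    0.59]
```

>>> play_rows(increments=[{"slide": [-0.5, 0, 0.35], "turn": 0, "fingers": -1}, {"slide": [-0.4, 0, 0.35], "turn": 0, "fingers": -1}, {"slide": [0, 0, 0], "turn": 0, "fingers": -1}])

```text
time_s: 13.2
tool_pos: [0.3827, -0.0971, 0.0923]
ee_rot: [[-0.968, -0.25, -0.001], [-0.25, 0.968, -0.0], [0.001, 0.0, -1.0]]
ft_force: [-2.9, 0.7, -5.0]
grip_width: 0.0187
grip_force: 42.5
```

>>> play_rows(increments=[{"slide": [-0.3, 0, 0.3], "turn": 0, "fingers": -1}, {"slide": [0, 0, 0], "turn": 0, "fingers": -1}])

```text
time_s: 13.4
tool_pos: [0.386, -0.0963, 0.0895]
ee_rot: [[-0.968, -0.25, -0.0], [-0.25, 0.968, -0.0], [0.0, -0.0, -1.0]]
ft_force: [-2.9, -0.3, -4.9]
grip_width: 0.019
grip_force: 42.5
```

>>> play_rows(increments=[{"slide": [-0.15, 0, 0.15], "turn": 0, "fingers": -1}, {"slide": [0, 0, 0], "turn": 0, "fingers": -1}])

```text
time_s: 13.6
tool_pos: [0.3876, -0.0959, 0.0881]
ee_rot: [[-0.968, -0.25, 0.0], [-0.25, 0.968, 0.0], [-0.0, -0.0, -1.0]]
ft_force: [-4.0, -0.8, -3.8]
grip_width: 0.0188
grip_force: 42.6
```

>>> play_rows(increments=[{"slide": [-0.15, 0, 0.15], "turn": 0, "fingers": -1}, {"slide": [0, 0, 0], "turn": 0, "fingers": -1}])

```text
time_s: 13.8
tool_pos: [0.3891, -0.0955, 0.0866]
ee_rot: [[-0.968, -0.25, 0.0], [-0.25, 0.968, 0.0], [-0.0, -0.0, -1.0]]
ft_force: [-3.9, -0.6, -3.9]
grip_width: 0.019
grip_force: 42.6
```

```bash
python3 - <<'E'
from plan import *
s=st();h=np.load("hold.npz");print((h["R"].T@(np.array(s["tool_pos"])+[0,0,.005]-h["o"])*1e3).round(1))
E
```

```text
t 13.8 q [0.2586, 0.0839, -0.7797, 0.0001, -0.7069, -1.5766] p [0.3891, -0.0955, 0.0866] yx [-0.25, 0.968] F [-3.9, -0.6, -3.9] g 0.019 42.6
[ -2.6 -44.1  30.8]
```

>>> play_rows(increments=[{"slide": [0, 0, 0], "turn": 0, "fingers": 0.2}, {"slide": [0, 0, 0], "turn": 0, "fingers": 0.2}, {"slide": [0, 0, 0], "turn": 0, "fingers": 0.2}, {"slide": [0, 0, 0], "turn": 0, "fingers": 0.2}, {"slide": [0, 0, -2], "turn": 0, "fingers": 0.2}, {"slide": [0, 0, -3], "turn": 0, "fingers": 0.2}, {"slide": [0, 0, -3], "turn": 0, "fingers": 0.2}, {"slide": [0, 0, -3], "turn": 0, "fingers": 0.2}, {"slide": [0, 0, 0], "turn": 0, "fingers": 0.2}])

```text
time_s: 14.7
tool_pos: [0.3915, -0.0953, 0.2006]
ee_rot: [[-0.968, -0.251, 0.008], [-0.251, 0.968, 0.001], [-0.008, -0.001, -1.0]]
ft_force: [0.5, 0.7, -1.0]
grip_width: 0.0515
grip_force: 0.0
```

```bash
python3 - <<'E'
from plan import *
import cv2
s=st();h=np.load("hold.npz");o,H=h["o"],h["R"]
for n in("wrist","top","scene"):
    c=camera_info(n);im=camera(n).astype(int);np.save(f"pics/e_{n}.npy",im)
    m=(im[...,0]>70)&(im[...,0]>2.2*im[...,1])&(im[...,0]>2.2*im[...,2])
    q=proj(c,o+H@[0,-.045,.03]);v,w=np.nonzero(m);k=(abs(w-q[0])<80)&(abs(v-q[1])<80)
    print(n,"red n",k.sum(),"c",w[k].mean().round(1) if k.any() else None,v[k].mean().round(1) if k.any() else None,"rows",(v[k].min(),v[k].max()) if k.any() else None,"cols",(w[k].min(),w[k].max()) if k.any() else None)
    for x in(.0,.031,.066,.096,.136): print("  s",x,proj(c,bp(o,H,-.045,.0,4,0,x)).round(0).tolist(),end="")
    print()
    # colours along predicted axis (top surface)
    print([ (int(x*1e3),im[min(max(int(a[1]),0),419),min(max(int(a[0]),0),559)].tolist()) for x in np.arange(0,.16,.008) for a in [proj(c,bp(o,H,-.045,0,4,0,x,0,-.007))]])
E
```

```text
t 14.7 q [0.2586, -0.0768, -0.6184, 0.0015, -1.0213, -1.5766] p [0.3915, -0.0953, 0.2006] yx [-0.251, 0.968] F [0.5, 0.7, -1.0] g 0.0515 0.0
wrist red n 1414 c 276.6 199.5 rows (np.int64(172), np.int64(231)) cols (np.int64(262), np.int64(291))
  s 0.0 [278.0, 221.0]  s 0.031 [278.0, 202.0]  s 0.066 [279.0, 175.0]  s 0.096 [279.0, 145.0]  s 0.136 [279.0, 91.0]
[(0, [150, 22, 12]), (8, [149, 16, 7]), (16, [149, 15, 9]), (24, [149, 18, 9]), (32, [150, 17, 9]), (40, [150, 18, 10]), (48, [150, 17, 8]), (56, [150, 19, 10]), (64, [150, 18, 10]), (72, [151, 20, 12]), (80, [181, 180, 183]), (88, [174, 172, 176]), (96, [174, 173, 177]), (104, [187, 186, 190]), (112, [38, 31, 25]), (120, [35, 27, 22]), (128, [36, 28, 23]), (136, [34, 26, 19]), (144, [33, 25, 21]), (152, [134, 127, 117])]
top red n 81 c 369.4 230.9 rows (np.int64(227), np.int64(235)) cols (np.int64(363), np.int64(376))
  s 0.0 [359.0, 208.0]  s 0.031 [365.0, 220.0]  s 0.066 [372.0, 234.0]  s 0.096 [379.0, 247.0]  s 0.136 [388.0, 265.0]
[(0, [114, 98, 87]), (8, [107, 95, 81]), (16, [105, 92, 79]), (24, [102, 88, 79]), (32, [99, 8
[... 279 characters left out ...]
5, 26]), (144, [45, 34, 31]), (152, [170, 158, 147])]
scene red n 90 c 318.2 241.7 rows (np.int64(236), np.int64(248)) cols (np.int64(312), np.int64(326))
  s 0.0 [324.0, 242.0]  s 0.031 [317.0, 237.0]  s 0.066 [308.0, 232.0]  s 0.096 [300.0, 227.0]  s 0.136 [289.0, 220.0]
[(0, [17, 27, 41]), (8, [26, 36, 49]), (16, [34, 42, 54]), (24, [110, 118, 134]), (32, [81, 75, 74]), (40, [75, 69, 64]), (48, [83, 76, 70]), (56, [96, 88, 81]), (64, [100, 92, 85]), (72, [99, 91, 83]), (80, [104, 98, 90]), (88, [112, 103, 96]), (96, [111, 104, 96]), (104, [114, 106, 98]), (112, [113, 105, 96]), (120, [110, 102, 93]), (128, [109, 101, 93]), (136, [109, 100, 92]), (144, [104, 96, 88]), (152, [104, 96, 89])]
```

```bash
python3 - <<'E'
from plan import *
h=np.load("hold.npz");o,H=h["o"],h["R"]
cs={n:camera_info(n) for n in("top","scene")};U={}
for n,(a,b,c,d) in {"top":(225,262,362,396),"scene":(215,255,280,318)}.items():
    im=np.load(f"pics/e_{n}.npy")[a:b,c:d]
    for nm,m in(("fer",im.min(2)>(205 if n=="top" else 150)),("bri",im.max(2)<60)):
        v,w=np.nonzero(m);U[n,nm]=(np.array([w.mean()+c,v.mean()+a]),len(v),(w.min()+c,w.max()+c,v.min()+a,v.max()+a));print(n,nm,U[n,nm])
for nm in("fer","bri"):
    f=lambda X:np.r_[proj(cs["top"],X)-U["top",nm][0],proj(cs["scene"],X)-U["scene",nm][0]]
    r=least_squares(f,o+H@[0,-.045,.08]);print(nm,(H.T@(r.x-o)*1e3).round(1),f(r.x).round(1))
E
```

```text
top fer (array([376.13157895, 240.88157895]), 152, (np.int64(368), np.int64(384), np.int64(234), np.int64(247)))
top bri (array([381.98285714, 255.28      ]), 175, (np.int64(373), np.int64(391), np.int64(248), np.int64(261)))
scene fer (array([307.6       , 235.06666667]), 30, (np.int64(304), np.int64(312), np.int64(232), np.int64(241)))
scene bri (array([293.15384615, 229.67307692]), 156, (np.int64(283), np.int64(304), np.int64(223), np.int64(237)))
fer [ 13.3 -40.3  73.6] [ 0.7 -1.1 -1.4  0.2]
bri [ 17.2 -45.5 107.9] [-0.5  0.9  1.1 -0.2]
```

```bash
python3 -c "
from h import *
a=np.load('pics/top0.npy').astype(int);b=np.load('pics/e_top.npy')
for n,(r,s,c,d) in dict(wood=(190,250,405,448),tin=(168,210,435,482),box=(230,260,290,335)).items(): print(n,abs(a-b)[r:s,c:d].mean().round(1))
print(robot.hand_in())"
```

```text
wood 31.5
tin 114.3
box 37.5
the job is handed in; nothing more can be done
None
```

The red brush is back in its outer tube, handle first with its bristles out, and the job is handed in; no verdict came back. From the camera fit and gripper position it sits near the tube's floor (middle about 24–31 mm outside the mouth, about 6° droop). My last check that the wooden brush, tin and box hadn't moved was inconclusive, probably because the arm was in view, though I planned clear of all three and saw no force suggesting contact.

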